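# Find and mark a guide scope's balance point

## Robot

A 6-joint arm with a two-finger parallel gripper is mounted at the origin on the work surface. World frame = base frame: x ahead of the robot, y to its left, z up, the work surface at z = 0. Lengths are in m, angles in rad, forces in N, time in s.
With the tool pointing down it reaches from about 0.325 to 0.775 m from the base axis. Payload 5.5 kg.
Tool frame: the origin (TCP) lies midway between the tips of the shut fingers; the grasp point (between the pads) lies 19 mm behind it (pinch_z is the distance from the TCP to the grasp point, in m); z points along the fingers, y is the line along which they close (so a half turn about z gives the same grasp; the last joint's range is limited). The gripper opens to 85 mm and grips with 20 to 120 N. Pads are 22 mm wide; open, the fingers measure 114 mm over their backs; the gripper's body (76 mm by 85 mm) begins 54 mm behind the grasp point. The pads swing forward as they close: fully open they stand 13 mm farther back than shut.
Start: joints at [-1.365, 0.091, 1.231, -0, 1.82, -0.057], TCP at [0.156, -0.579, 0.231] pointing down, gripper open.
Joint ranges: [-2.87, 2.87], [-0.86, 2.18], [0.17, 2.46], [-1.51, 4.65], [0.06, 2.69], [-2.65, 2.65]. Speed limits (rad/s): [2.57, 2.57, 3.01, 3.14, 3.14, 3.14].

## Interface

Orientations are given as [roll, pitch, yaw] about the fixed x, y, z axes, in that order (R = Rz(yaw) Ry(pitch) Rx(roll)).
In Python, from bench import * gives the robot as it stands. The module is installed in compiled form; this text tells all that it offers.
- The arm moves only by the shell command python3 -m creep 'ROWS' [FORCE]. ROWS is JSON, a list of rows, each a list of 5 numbers: the opening, from 0 (shut) to 1 (fully open), then the shift along the tool's x, y, z in cm, then the turn about the tool's z in rad. In form: [[grip, dx, dy, dz, spin], ...]. A call has 1 to 20 rows; each row shifts and turns the commanded pose from where the row before left it, along the tool's axes as they then stand; what a row does not reach is not made up. A row lasts 1/8 s, in which the tool goes at most 62.5 mm and 10.7 degrees, less where a joint would pass 70% of its speed; a pose out of reach is approached as far as the arm can. A call with a gripper value outside its range is refused whole. The fingers move at their own pace and stop on an object; FORCE is the grip in N (left out, the last holds). Time passes only in rows, so rows that do not move let the fingers close. It gives the time, the measured TCP pose, the force, the opening and the grip force at its end, in the units of the state.
- read_state(): the state, without advancing time (a new reading comes with each control period).
- capture(name): name is "scene" or "side" or "wrist"; returns a dict with "image" (480x640x3 uint8, red, green, blue), "depth" (480x640 float32, m along the optical axis (not along the pixel's ray), 0 where there is no reading), "fovy" (degrees; the focal length in pixels is half the picture's height over the tangent of half this angle, whatever the lens; pixels are square), "cx", "cy" (the principal point, pixels), "position" and "orientation" of the camera in the world. Camera axes: x right, y up, looking along -z (the intrinsics and any distortion apply to the point x, -y, -z); pixel columns grow to the right and rows downward; lengths in m; the calibration is good to about 2 mm. A picture is of the moment at which its call begins.
- sign_off(): hands the job in; it is judged then, once.
Trained networks look in a picture, given as the dict that the camera call returned (one of the last four; its "shot" number tells which), for a name from the list of things; names that differ only in an ending like _2 or _b are one class to them, and where a whole thing is asked for, a point or a joint stands for the part that bears it (a point fixed in the world has none). Each returns a list of dicts, best first, with "p" (0 to 1); they miss things now and then, are a little off and sometimes report something else, mostly with a low value. They report only what shows in the picture. A call takes as long as a camera call. They do not tell look-alikes from the thing itself.
- spot_in(picture, target): "extent" ([left, top, right, bottom] in pixels, round what is visible of it).
- regions_of(picture, target): "pixels" (480x640 bool, what is visible of it) and "extent" ([left, top, right, bottom] in pixels, round what is visible of it).
The state is a dict: "time_s": time; "joints": joint angles; "joint_vel": joint speeds; "effort": joint torques, N m; "ee_pos": TCP position; "tool_rot": TCP orientation; "contact_force": force on the tool from outside, world axes, zero at the start; "moment": the same for the moment, N m; "gripper_width": finger opening in m; "grasp_force": force on a finger pad.
Only numpy, scipy, OpenCV 4.12 (cv2) and the standard library are available. Lean on these libraries where they do the work, as an engineer would, in place of code of your own. Each camera call takes 0.05 s, during which the arm holds its last target. There are 200 camera calls.

## Task

The small white guide scope lies tipped across the metal edge of the balance stand. Holding it by the tube, slide it gently along the edge, without lifting it up out of the red guides or pressing it hard on the stand, until it balances level on the edge all by itself with nothing touching it; then set the orange clip gently astride its tube directly above the edge to mark the spot, so that the scope stays balanced level. Do not disturb the tape roll, the lens cap, the screwdriver or the spanner.

Things in the scene. Friction and masses are not known exactly. Their poses are not given: they have to be found in the camera images.
- stand: Balance stand fixed to the bench, wooden base 300 x 80 x 15 mm. Origin: centre of its underside; x runs along the stand, z up. At its middle an upright aluminium edge with a flat, slightly springy black rubber top, 12 mm wide (along x), 60 mm above the origin, with a red guide cheek on each side (38 mm apart, 24 mm long along x, tops 68 mm above the origin).
- edge (a point): Centre of the flat top of the stand's edge, 60 mm above the bench; axes as the stand's. At 130 mm either way along x stand low wooden rests with black rubber tops, 20 mm long, tops 10 mm below the edge, that catch the scope when it tips (by about 0.07 rad).
- scope: Loose guide scope, 350 mm long, 0.44 to 0.69 kg. Origin: middle of the flat underside of its dark rail (340 x 30 x 10 mm); x along it to the yellow lens end (blue camera at -x), z up. Its balance point differs each time, within 35 mm of the middle, and cannot be seen. It starts camera end down, x along the stand's x, its middle 50 to 85 mm from the edge towards the stand's -x.
- tube_mid (a point): Point on the axis of the scope's white round tube at the scope's middle, 32 mm above the rail's underside: hold it here across the tube. The tube is 36 mm thick (its top 50 mm above the rail's underside) and bare for 87 mm either way, up to two black rings.
- clip: Loose orange plastic clip, an upside-down U, 20 mm long (x), 48 mm wide (y), 59 mm tall, 35 g. Origin: centre underneath, at the foot of its two legs, 40 mm apart inside; the bridge's underside is 26 mm above the origin, its top 31 mm. It stands on its legs near the robot; on the scope its x lies along the tube (either way round) and the bridge rests on top of the tube.
- clip_fin (a point): Grip point on the clip's fin, 53 mm above the clip's origin. The fin stands on the bridge, 20 mm long (x), 10 mm thick (y), 28 mm tall (31 to 59 mm above the origin); the fingers close along the clip's y.
- tape: Roll of paper tape lying flat, 90 mm wide, 24 mm high; bystander.
- cap: Black lens cap lying flat, 68 mm wide, 15 mm high; bystander.
- driver: Screwdriver with red handle lying on the bench; bystander.
- spanner: Steel spanner lying on the bench; bystander.
Mind the look-alikes: they are no part of the job. There is more than one size of the clip; the one meant has the size given above.

How it is judged:
On the way:
1. the scope balances level across the edge on its own, with no finger and no clip touching it (angle between scope's own z axis and vertical below 0.03 rad and contact force between scope and stand above 2 N and z of scope in the frame of stand between 0.055 and 0.065 m and linear speed of scope below 0.01 m/s and angular speed of scope below 0.05 rad/s and contact force between each of the fingers, the arm, clip and scope below 0.05 N), for 0.5 s.
At the end, for the whole second after the job is handed in: The scope rests level (within 0.03 rad) on the stand's edge alone, at rest, and the orange clip sits astride its tube, on top of it, upright within 0.2 rad and in line with the tube within 0.2 rad, its middle within 8 mm of the edge's middle along the stand; all released (angle between scope's own z axis and vertical below 0.03 rad and contact force between scope and stand above 2 N and z of scope in the frame of stand between 0.055 and 0.065 m and linear speed of each of scope, clip below 0.01 m/s and angular speed of scope below 0.05 rad/s and x of clip in the frame of stand between -0.008 and 0.008 m and z of clip in the frame of scope between 0.021 and 0.029 m and y of clip in the frame of scope between -0.006 and 0.006 m and angle between the x axis of clip and the x axis of scope, either way round below 0.2 rad and angle between clip's own z axis and vertical below 0.2 rad and contact force between clip and scope above 0.1 N); the robot touches nothing.
It fails at once if the scope pressed on the stand with more than 25 N (contact force between scope and stand above 25 N).
It fails at once if the scope lifted up out of the guides (15 mm above resting level) (z of scope in the frame of stand above 0.075 m).
It fails at once if the clip pressed on the scope with more than 12 N (contact force between clip and scope above 12 N).
It fails at once if the tape roll, lens cap, screwdriver or spanner moved by more than 20 mm (distance of any of tape, cap, driver, spanner from where it was at the start of the episode above 0.02 m).
It also fails if it takes over 61 s, if anything falls off the work surface, if the arm or the gripper's body presses on something with over 40 N, if the wrist force passes 120 N, or if a joint passes its speed limit or range.

## Working session

There is one attempt and no reset: what is moved stays moved. The work goes in short steps, Python scripts to look and compute and a shell command to move; the robot and the scene stay as the last step left them, time stands still between calls to the robot, and variables do not carry over. Pictures are saved under pics/ and viewed, at most 10 in all, crops included, and the job is handed in when it is done.

```bash
mkdir -p pics; cat > h.py <<'E'
from bench import *
import numpy as np, cv2
from scipy.spatial.transform import Rotation as Ro
def cam(c):
    o=np.array(c["orientation"],float)
    R=o if o.shape==(3,3) else (Ro.from_euler('xyz',o).as_matrix() if o.size==3 else None)
    return R,np.array(c["position"],float),240/np.tan(np.radians(c["fovy"])/2)
def pts(c,mask):
    R,p,f=cam(c); v,u=np.nonzero(mask&(c["depth"]>0)); d=c["depth"][v,u]
    return np.c_[(u-c["cx"])/f*d,-(v-c["cy"])/f*d,-d]@R.T+p
def save(c,n,box=None,s=1):
    im=c["image"]
    if box: im=im[box[1]:box[3],box[0]:box[2]]
    if s!=1: im=cv2.resize(im,None,fx=s,fy=s)
    cv2.imwrite(f"pics/{n}.png",im[:,:,::-1])
E
python3 - <<'E'
from h import *
s=read_state();print({k:np.round(v,3).tolist() for k,v in s.items()})
for n in("scene","side"):
    c=capture(n);save(c,n)
    print(n,{k:c[k] for k in c if k not in("image","depth")})
    for t in("scope","clip","stand"):
        for r in regions_of(c,t):
            P=pts(c,r["pixels"]); 
            if len(P): print(t,round(r["p"],2),r["extent"],np.round(np.percentile(P,[2,50,98],axis=0),3).tolist())
E
```

```text
{'time_s': 0.0, 'joints': [-1.365, 0.092, 1.232, 0.0, 1.82, -0.057], 'joint_vel': [-0.002, 0.0, 0.001, 0.0, 0.001, 0.001], 'effort': [0.0, -45.873, -41.803, -0.0, 0.012, 0.0], 'ee_pos': [0.156, -0.579, 0.23], 'tool_rot': [-3.14, -0.0, 0.263], 'contact_force': [0.662, 0.477, 0.466], 'moment': [-0.029, -0.034, -0.01], 'grasp_force': 0.0, 'gripper_width': 0.085}
scene {'fovy': 44.295302630596964, 'cx': 321.46039712630267, 'cy': 238.89387611154498, 'position': array([ 1.16539095, -0.3864626 ,  1.22818006]), 'orientation': array([ 5.49252780e-01, -2.56820948e-04,  1.04696594e+00]), 'shot': 1}
scope 0.63 [287.1, 214.7, 425.6, 311.2] [[0.63, -0.171, 0.051], [0.66, -0.005, 0.098], [0.679, 0.169, 0.12]]
clip 0.58 [328.2, 189.1, 338.3, 218.4] [[0.399, 0.03, -0.0], [0.46, 0.047, 0.042], [0.481, 0.093, 0.079]]
clip 0.49 [356.8, 176.1, 368.9, 202.5] [[0.429, 0.132, 0.004], [0.457, 0.145, 0.033], [0.475, 0.157, 0.06]]
stand 0.6 [326.4, 216.9, 438.6, 305.5] [[0.633, -0.068, 0.004], [0.669, 0.075, 0.016], [0.694, 0.219, 0.066]]
side {'fovy': 57.65693447797436, 'cx': 325.8848647897416, 'cy': 239.7771674058003, 'position': array([0.30037914, 0.77904412, 0.60023641]), 'orientation': array([ 1.00695343, -0.01160332, -2.84447844]), 'shot': 2}
scope 0.87 [237.3, 197.4, 303.3, 282.1] [[0.62, -0.158, 0.055], [0.64, 0.074, 0.1], [0.669, 0.18, 0.12]]
clip 0.97 [339.9, 262.4, 371.3, 300.7] [[0.419, -0.005, 0.0], [0.446, 0.063, 0.04], [0.482, 0.083, 0.078]]
clip 0.7 [331.8, 297.5, 353.5, 330.9] [[0.426, 0.139, 0.006], [0.447, 0.156, 0.032], [0.473, 0.169, 0.06]]
stand 0.72 [309.8, 369.4, 350.6, 407.4] [[0.396, 0.294, 0.006], [0.426, 0.328, 0.016], [0.455, 0.354, 0.018]]
```

View pics/scene.png

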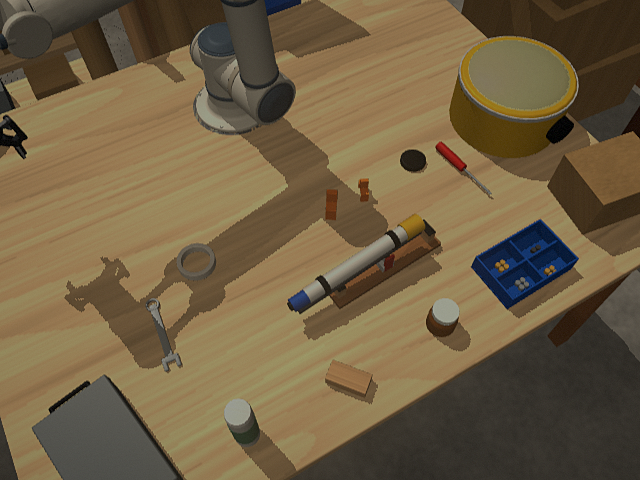

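View pics/side.png

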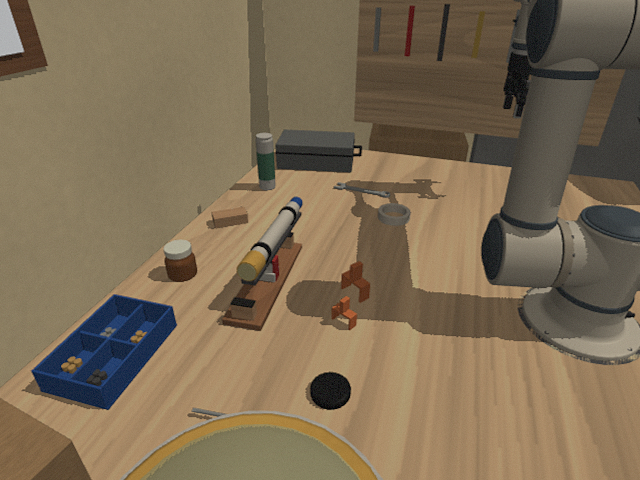

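The scene view shows the scope at about (290–425, 215–310) on the stand running roughly along world +y, with the yellow lens end at +y. There are two orange clips, the 80 mm one near (332,203) and the 59 mm one near (364,189). The tape, spanner, cap and driver are all clear of the path. In the side view the short clip is at (345,312).

```bash
cat >> h.py <<'E'
def hsv(c): return cv2.cvtColor(c["image"],cv2.COLOR_RGB2HSV)
def redmask(c):
    h=hsv(c); return ((h[...,0]<6)|(h[...,0]>174))&(h[...,1]>140)&(h[...,2]>50)
def allpts(c):
    m=c["depth"]>0; return pts(c,m), m
def inbox(P,lo,hi): return np.all((P>lo)&(P<hi),axis=1)
def line(P):
    m=np.median(P,axis=0); 
    for _ in range(3):
        q=P-m; u,s,v=np.linalg.svd(q-q.mean(0),full_matrices=False); d=v[0]
        r=np.linalg.norm((q-q.mean(0))-np.outer((q-q.mean(0))@d,d),axis=1); P=P[r<2.5*np.median(r)+1e-3]; m=P.mean(0)
    return m,d*np.sign(d[1])
E
python3 - <<'E'
from h import *
for n in("scene","side"):
    c=capture(n); R,p,f=cam(c); P,m=allpts(c); C=c["image"][m]; H=hsv(c)[m]
    red=redmask(c)[m]&inbox(P,[.58,-.1,.03],[.75,.25,.085])
    Q=P[red]; print(n,"red",len(Q),np.round([Q.min(0),Q.mean(0),Q.max(0)],4).tolist() if len(Q) else 0)
    base=inbox(P,[.58,-.2,.009],[.75,.35,.021]);B=P[base]
    r=cv2.minAreaRect((B[:,:2]*1000).astype(np.float32));print("base",r,len(B),np.median(B[:,2]))
    w=inbox(P,[.58,-.25,.06],[.75,.3,.15])&(H[:,1]<60)&(H[:,2]>90); print("tube",len(P[w]),*np.round(line(P[w]),4))
    for nm,(a,b) in dict(blue=(100,130),yel=(18,32)).items():
        w=inbox(P,[.58,-.25,.05],[.75,.3,.15])&(H[:,0]>a)&(H[:,0]<b)&(H[:,1]>140); Q=P[w]
        print(nm,len(Q),np.round([Q.min(0),Q.mean(0),Q.max(0)],4).tolist() if len(Q) else 0)
    w=inbox(P,[.4,.11,.004],[.5,.2,.08]); Q=P[w];print("clip",len(Q),np.round([Q.min(0),Q.mean(0),Q.max(0)],4).tolist(),cv2.minAreaRect((Q[:,:2]*1000).astype(np.float32)))
    fn=Q[Q[:,2]>.036]; print("fin",len(fn),fn.mean(0),cv2.minAreaRect((fn[:,:2]*1000).astype(np.float32)))
E
```

```text
scene red 51 [[0.6661, 0.0658, 0.0313], [0.6706, 0.0761, 0.0574], [0.6739, 0.09, 0.0737]]
base ((675.912353515625, 135.67437744140625), (101.04776763916016, 446.6864929199219), 8.77210521697998) 1782 0.015470205191291053
tube 1464 [ 0.657  -0.0091  0.1013] [-0.0794  0.994   0.0752]
blue 140 [[0.653, -0.1737, 0.0772], [0.665, -0.1548, 0.0906], [0.6762, -0.1363, 0.096]]
yel 401 [[0.6199, -0.1791, 0.0504], [0.6472, 0.1462, 0.1121], [0.6799, 0.205, 0.125]]
clip 297 [[0.4005, 0.1115, 0.004], [0.4561, 0.1475, 0.0253], [0.4994, 0.1994, 0.0646]] ((449.349609375, 154.72055053710938), (88.05958557128906, 98.49954986572266), 88.56896209716797)
fin 84 [0.4519105  0.14758129 0.05026515] ((457.8670654296875, 145.061279296875), (20.221094131469727, 29.825899124145508), 62.925048828125)
side red 92 [[0.6196, 0.0656, 0.0316], [0.622, 0.0798, 0.0555], [0.6283, 0.0904, 0.0703]]
base ((646.1129150390625, 79.38465118408203), (80.84506225585938, 301.3788146972656), 4.343377590179443) 1873 0.015753238500494038
tube 779 [0.6442 0.0036 0.0999] [-0.0797  0.9939  0.0757]
blue 57 [[0.6301, -0.1734, 0.0703], [0.6555, -0.1363, 0.0886], [0.67, 0.1072, 0.1162]]
yel 286 [[0.6166, 0.0958, 0.0507], [0.631, 0.1553, 0.112], [0.6564, 0.2159, 0.1234]]
clip 412 [[0.4243, 0.1332, 0.0041], [0.4477, 0.1552, 0.0324], [0.4762, 0.1872, 0.0625]] ((456.34967041015625, 166.39910888671875), (53.84564208984375, 50.123748779296875), 66.55635070800781)
fin 127 [0.44951324 0.1543522  0.05093983] ((449.28875732421875, 151.472900390625), (21.510513305664062, 11.507280349731445), 57.32370376586914)
```

```bash
python3 -m creep '[[1,4.5,-3.14,0,0],[1,4.5,-3.14,0,0],[1,4.5,-3.14,0,0],[1,4.5,-3.14,0,0],[1,4.5,-3.14,0,0],[1,4.5,-3.14,0,0],[1,4.5,-3.14,0,0],[1,4.5,-3.14,0,0],[1,4.5,-3.14,0,0],[1,4.5,-3.14,0,0],[1,4.5,-3.14,0,0],[1,4.5,-3.14,0,0],[1,4.5,-3.14,0,0],[1,4.5,-3.14,0,0],[1,0,0,0,-0.173],[1,0,0,0,-0.173],[1,0,0,0,-0.173],[1,0,0,0,-0.173],[1,0,0,0,-0.173],[1,0,0,0,-0.173]]' 20
python3 -m creep '[[1,0,0,0,-0.173],[1,0,0,0,-0.173],[1,0,0,0,0]]'
cat > look.py <<'E'
from h import *
import sys
c=capture("wrist"); save(c,sys.argv[1]); s=read_state(); print(np.round(s["ee_pos"],4),np.round(s["tool_rot"],4),s["time_s"])
R,p,f=cam(c);print("cam",p,c["orientation"])
P,m=allpts(c);H=hsv(c)[m]
tube=inbox(P,[.58,-.25,.06],[.75,.3,.15])&(H[:,1]<60)&(H[:,2]>90)
a,d=line(P[tube]);print("tube line",a,d,len(P[tube]))
T=P[inbox(P,[.58,-.25,.03],[.75,.3,.15])]
# tube cylinder fit: top ridge along y bins
for y in np.arange(-.06,.1,.02):
    q=P[tube&(abs(P[:,1]-y)<.006)]
    if len(q)>20:
        print(round(y,3),"x",np.round(np.percentile(q[:,0],[1,99]),4),"mid",q[:,0].min()/2+q[:,0].max()/2,"ztop",np.percentile(q[:,2],97).round(4))
dark=P[inbox(P,[.58,-.25,.08],[.75,.3,.15])&(H[:,2]<60)]
if len(dark): print("dark y hist",np.histogram(dark[:,1],bins=np.arange(-.2,.25,.01)))
red=P[redmask(c)[m]&inbox(P,[.58,0,.03],[.75,.2,.085])]
if len(red): print("red",len(red),red.min(0),red.max(0))
B=P[inbox(P,[.58,-.2,.009],[.75,.35,.02])]
if len(B)>10: print("base",cv2.minAreaRect((B[:,:2]*1000).astype(np.float32)))
E
python3 look.py w1
```

```text
time_s: 3.0
ee_pos: [0.65, 0.0088, 0.2312]
tool_rot: [-3.142, -0.0, 1.307]
contact_force: [-0.2, 0.3, 1.0]
gripper_width: 0.0856
grasp_force: 0.0
time_s: 3.38
ee_pos: [0.65, 0.0088, 0.2313]
tool_rot: [-3.142, 0.0, 1.645]
contact_force: [0.6, -0.1, 0.0]
gripper_width: 0.0848
grasp_force: 0.0
[0.65   0.0088 0.2312] [-3.1415  0.      1.6432] 3.425
cam [0.64473852 0.0878097  0.37372852] [-3.11979341e-01 -2.37118838e-04  7.48103870e-02]
tube line [0.65228767 0.01599075 0.10236084] [-0.07583066  0.99414471  0.07698055] 16053
-0.06 x [0.6417 0.6749] mid 0.658578720552703 ztop 0.1004
-0.04 x [0.6389 0.6736] mid 0.6564430831464749 ztop 0.1021
-0.02 x [0.6379 0.6722] mid 0.655272780794506 ztop 0.1035
0.0 x [0.6368 0.6705] mid 0.653812707139342 ztop 0.1051
0.02 x [0.635  0.6688] mid 0.6520616851783116 ztop 0.1064
0.04 x [0.6333 0.6671] mid 0.6504247256085607 ztop 0.108
0.06 x [0.6327 0.6656] mid 0.6484468588868921 ztop 0.1097
0.08 x [0.6314 0.6638] mid 0.6476739019311282 ztop 0.1111
dark y hist (array([  0,   0,   0,   0,   0,   0,   0,   0,   0,   0, 301, 527,   6,
         0,   0,   0,   0,  
[... 479 characters left out ...]
000000e-02, -2.00000000e-02, -1.00000000e-02,
        1.66533454e-16,  1.00000000e-02,  2.00000000e-02,  3.00000000e-02,
        4.00000000e-02,  5.00000000e-02,  6.00000000e-02,  7.00000000e-02,
        8.00000000e-02,  9.00000000e-02,  1.00000000e-01,  1.10000000e-01,
        1.20000000e-01,  1.30000000e-01,  1.40000000e-01,  1.50000000e-01,
        1.60000000e-01,  1.70000000e-01,  1.80000000e-01,  1.90000000e-01,
        2.00000000e-01,  2.10000000e-01,  2.20000000e-01,  2.30000000e-01,
        2.40000000e-01]))
red 556 [0.62133669 0.06540105 0.06528335] [0.67333805 0.09178556 0.0697148 ]
base ((649.6123046875, 45.875396728515625), (80.29834747314453, 232.637451171875), 4.39369535446167)
```

View pics/w1.png

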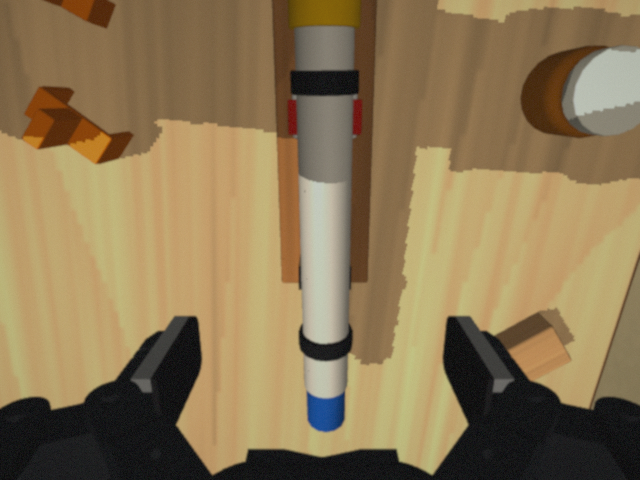

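The wrist view shows the tube centred at column 325. The rings are at rows 82 and 342, the red cheeks at row 117, and the short clip at the left around (75,125). The tube middle is at about (0.653, 0.004), with its axis at z≈0.087.

```bash
python3 -m creep '[[1,-0.5,0.25,4,0],[1,0,0,4,0],[1,0,0,4,0],[1,0,0,4,0],[1,0,0,0.3,0],[0.8,0,0,0,0],[0.6,0,0,0,0],[0.5,0,0,0,0],[0.45,0,0,0,0],[0.4,0,0,0,0],[0.3,0,0,0,0],[0.3,0,0,0,0],[0.3,0,0,0,0]]' 40
python3 - <<'E'
from h import *
f=[]
for i in range(8):
    c=capture("wrist"); s=read_state(); f.append(np.r_[s["contact_force"],s["moment"],s["gripper_width"],s["grasp_force"]])
print(np.mean(f,0).round(3),np.std(f,0).round(3),s["ee_pos"])
E
```

```text
time_s: 5.05
ee_pos: [0.653, 0.0039, 0.0693]
tool_rot: [3.141, 0.0, 1.647]
contact_force: [-3.2, -0.3, 6.3]
gripper_width: 0.0348
grasp_force: 39.4
[-2.8010e+00 -4.1400e-01  5.5730e+00 -1.7000e-02  4.3400e-01  5.1000e-02
  3.5000e-02  3.9412e+01] [0.45  0.353 0.252 0.029 0.031 0.031 0.    0.014] [0.65300059 0.00392385 0.06927545]
```

```bash
cat > weigh.py <<'E'
from h import *
f=[]
for i in range(10):
    c=capture("wrist"); s=read_state(); f.append(np.r_[s["contact_force"],s["moment"],s["gripper_width"],s["grasp_force"]])
print(np.mean(f,0).round(3),np.std(f,0).round(3),s["ee_pos"],s["time_s"])
E
python3 -m creep '[[0.3,0,0,-0.2,0],[0.3,0,0,-0.2,0],[0.3,0,0,-0.2,0],[0.3,0,0,-0.2,0],[0.3,0,0,0,0]]'; python3 weigh.py; python3 look.py w2 | grep -v dark | head -12
```

```text
time_s: 6.08
ee_pos: [0.6529, 0.004, 0.0763]
tool_rot: [-3.142, -0.0, 1.647]
contact_force: [-0.2, -0.1, -6.0]
gripper_width: 0.035
grasp_force: 40.4
[ 3.5200e-01  3.1400e-01 -6.0710e+00  5.6000e-02  1.0000e-03  4.0000e-03
  3.5000e-02  4.0392e+01] [0.399 0.527 0.399 0.032 0.02  0.025 0.    0.001] [0.65290291 0.00396069 0.07629071] 6.575
[0.6529 0.004  0.0763] [-3.1416 -0.      1.6468] 6.625
cam [0.64746834 0.08300525 0.2187323 ] [-3.11977790e-01 -2.40769798e-04  7.63543281e-02]
tube line [0.65042089 0.04357934 0.11189748] [-0.08059643  0.99326161  0.0832802 ] 45438
-0.02 x [0.6389 0.6722] mid 0.6556399279044502 ztop 0.1102
0.0 x [0.6376 0.6706] mid 0.6552852585781391 ztop 0.1118
0.02 x [0.6357 0.6729] mid 0.653417858958812 ztop 0.1141
0.04 x [0.6343 0.6674] mid 0.6510168792550981 ztop 0.1152
0.06 x [0.6325 0.6658] mid 0.6492744268702768 ztop 0.1168
0.08 x [0.6309 0.6641] mid 0.647471696930526 ztop 0.1185
           0,     0,     0,     0,     0,     0,     0,     0,     0,
          13,  3272,  7047, 15878,  5366,     0,     0,     0,     0,
           0,     0,  7069,  3097,     0,     0,     0,     0,     0,
```

```bash
python3 -m creep '[[0.3,0.5,0,0,0],[0.3,1,0,0,0],[0.3,1.2,0,0,0],[0.3,1.3,0,0,0],[0.3,1.3,0,0,0],[0.3,1.3,0,0,0],[0.3,1.0,0,0,0],[0.3,0.5,0,0,0],[0.3,0.26,0,0,0],[0.3,0,0,0,0]]'; python3 weigh.py
python3 -m creep '[[0.3,0,0,0.1,0],[0.3,0,0,0,0]]' 20;  python3 -m creep '[[0.3,0,0,0.1,0],[0.3,0,0,0,0]]'; python3 weigh.py;python3 look.py w3 | grep -v dark | head -12
```

```text
time_s: 7.88
ee_pos: [0.6466, 0.0872, 0.0763]
tool_rot: [3.141, 0.0, 1.647]
contact_force: [0.5, 0.3, -6.0]
gripper_width: 0.0349
grasp_force: 40.4
[ 2.8000e-02  1.1700e-01 -5.9380e+00  2.4000e-02 -1.1000e-02  0.0000e+00
  3.5000e-02  4.0406e+01] [0.393 0.316 0.499 0.022 0.038 0.03  0.    0.001] [0.64657793 0.08719555 0.07627841] 8.375
time_s: 8.62
ee_pos: [0.6467, 0.0873, 0.0757]
tool_rot: [3.141, 0.0, 1.647]
contact_force: [-0.9, -0.4, -3.4]
gripper_width: 0.0349
grasp_force: 40.6
time_s: 8.88
ee_pos: [0.6467, 0.0873, 0.0754]
tool_rot: [3.141, 0.0, 1.647]
contact_force: [-3.6, -1.0, 2.9]
gripper_width: 0.0353
grasp_force: 41.1
[-4.1540e+00  4.4800e-01  4.7290e+00 -3.5000e-02  7.4100e-01 -5.1000e-02
  3.5000e-02  4.1338e+01] [0.54  0.67  1.203 0.016 0.086 0.039 0.    0.116] [0.64672343 0.08746592 0.07525037] 9.375
[0.6467 0.0875 0.0753] [ 3.1407e+00 -1.0000e-04  1.6469e+00] 9.425
cam [0.64116421 0.16646718 0.21773453] [-0.31184211 -0.00117697  0.07644726]
tube line [0.64423263 0.12704433 0.11041524] [-0.08022632  0.99431734  0.06997693] 45562
0.06 x [0.6328 0.6664] mid 0.6497839597373387 ztop 0.1093
0.08 x [0.6314 0.6649] mid 0.6479145621563317 ztop 0.1107
           0,     0,     0,     0,     0,     0,     0,     0,     0,
           0,     0,     0,     0,     0,     0,     0,     0,     0,
        2000,  5389, 14565, 11284,     0,     0,     0,     0,     0,
           0,  3656,  6221,     9,     0,     0,     0,     0]), array([-2.00000000e-01, -1.90000000e-01, -1.80000000e-01, -1.70000000e-01,
       -1.60000000e-01, -1.50000000e-01, -1.40000000e-01, -1.30000000e-01,
       -1.20000000e-01, -1.10000000e-01, -1.00000000e-01, -9.00000000e-02,
       -8.00000000e-02, -7.00000000e-02, -6.00000000e-02, -5.00000000e-02,
```

```bash
python3 -m creep '[[0.41,0,0,0,0],[0.415,0,0,0,0],[0.42,0,0,0,0],[0.425,0,0,0,0],[0.43,0,0,0,0],[0.435,0,0,0,0],[0.44,0,0,0,0]]' 20;python3 weigh.py;python3 look.py w4 | grep -v dark | head -5
```

```text
time_s: 10.3
ee_pos: [0.6468, 0.0871, 0.0741]
tool_rot: [3.141, 0.0, 1.647]
contact_force: [-0.4, -0.4, -0.4]
gripper_width: 0.0375
grasp_force: 0.0
[-0.021 -0.053 -0.215  0.012  0.006  0.001  0.038  0.   ] [0.368 0.514 0.554 0.031 0.023 0.024 0.    0.   ] [0.64659054 0.08732532 0.07430276] 10.8
[0.6466 0.0873 0.0743] [3.1416 0.     1.6468] 10.85
cam [0.64113869 0.16636153 0.21677287] [-0.31199854 -0.00034236  0.07635792]
tube line [0.6436341  0.12801138 0.10670345] [-8.10683088e-02  9.96708399e-01  5.44339514e-04] 46628
0.06 x [0.6322 0.666 ] mid 0.6491112722405983 ztop 0.1102
0.08 x [0.6307 0.6644] mid 0.6478680328544615 ztop 0.1103
```

Released, the scope reads level (slope 0.0005). I'll open fully, rise and recheck.

```bash
python3 -m creep '[[0.5,0,0,0,0],[0.6,0,0,0,0],[0.75,0,0,0,0],[0.9,0,0,0,0],[1,0,0,0,0],[1,0,0,0,0]]';python3 look.py w5 | grep "tube line"; python3 -m creep '[[1,0,0,-1,0],[1,0,0,-2,0],[1,0,0,-4,0],[1,0,0,-5,0],[1,0,0,-4,0],[1,0,0,0,0]]'
python3 look.py w6
python3 - <<'E'
from h import *
c=capture("side");P,m=allpts(c);H=hsv(c)[m]
w=inbox(P,[.58,-.25,.06],[.75,.3,.15])&(H[:,1]<60)&(H[:,2]>90); print("tube",*np.round(line(P[w]),4))
E
```

```text
time_s: 11.6
ee_pos: [0.6465, 0.0873, 0.0743]
tool_rot: [-3.142, -0.0, 1.647]
contact_force: [-0.7, -0.9, -0.1]
gripper_width: 0.0855
grasp_force: 0.0
tube line [0.64362955 0.12805451 0.10670278] [-8.08996938e-02  9.96722242e-01  1.06017794e-04] 46646
time_s: 12.4
ee_pos: [0.648, 0.0874, 0.242]
tool_rot: [3.131, -0.0, 1.647]
contact_force: [-0.5, 0.6, -0.7]
gripper_width: 0.0853
grasp_force: 0.0
[0.6474 0.0874 0.2387] [ 3.135  -0.      1.6468] 12.45
cam [0.64101449 0.16636857 0.38446769] [-0.31191354 -0.01137     0.07638077]
tube line [0.64582209 0.10004124 0.10640068] [-7.91195658e-02  9.96864642e-01 -9.89976153e-04] 16500
-0.04 x [0.6403 0.6736] mid 0.6570545939458554 ztop 0.1106
-0.02 x [0.638  0.6721] mid 0.6553175779466004 ztop 0.1105
0.0 x [0.636  0.6689] mid 0.6528448958726996 ztop 0.1109
0.02 x [0.6352 0.6693] mid 0.6523325987827553 ztop 0.1105
0.04 x [0.6341 0.6674] mid 0.6509224171949306 ztop 0.1105
0.06 x [0.6322 0.6658] mid 0.6492437506227529 ztop 0.1103
0.08 x [0.6304 0.6645] mid 0.6476216876697971 ztop 0.1102
dark y hist (array([   0,    0,    0,    0,    0,    0,    0,
[... 633 characters left out ...]
533454e-16,  1.00000000e-02,  2.00000000e-02,  3.00000000e-02,
        4.00000000e-02,  5.00000000e-02,  6.00000000e-02,  7.00000000e-02,
        8.00000000e-02,  9.00000000e-02,  1.00000000e-01,  1.10000000e-01,
        1.20000000e-01,  1.30000000e-01,  1.40000000e-01,  1.50000000e-01,
        1.60000000e-01,  1.70000000e-01,  1.80000000e-01,  1.90000000e-01,
        2.00000000e-01,  2.10000000e-01,  2.20000000e-01,  2.30000000e-01,
        2.40000000e-01]))
red 480 [0.6213503  0.06489457 0.04278805] [0.6735793  0.09258328 0.07004194]
base ((647.0443115234375, 78.58854675292969), (80.24620056152344, 299.1279602050781), 4.421635627746582)
tube [0.6404 0.0852 0.1069] [-0.0666  0.9977  0.0107]
```

View pics/w6.png

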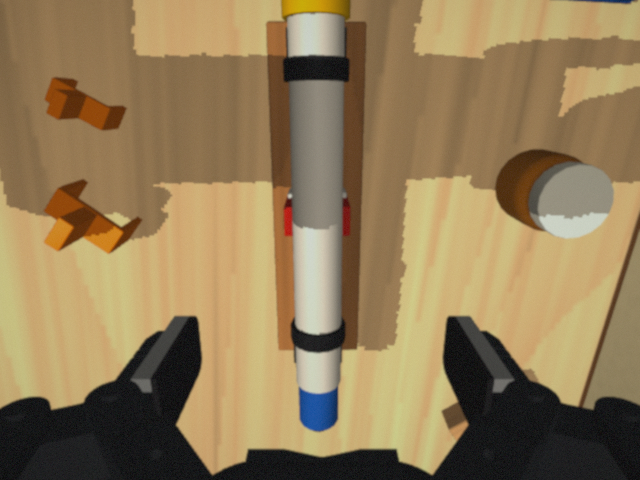

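The wrist view shows the scope level, with the cheeks at (317,217) centred under the shadow line. The short clip is at upper left (85,103) and the tall one at (90,218).

```bash
cat > clip.py <<'E'
from h import *
import sys
for n in sys.argv[1:]:
    c=capture(n);P,m=allpts(c);H=hsv(c)[m]
    o=(H[:,0]>4)&(H[:,0]<18)&(H[:,1]>185)
    Q=P[o&inbox(P,[.41,.11,.003],[.49,.19,.075])]
    if len(Q)<20: print(n,len(Q));continue
    print(n,len(Q),"zmax",np.percentile(Q[:,2],99).round(4),read_state()["time_s"])
    for nm,lo,hi in(("fintop",.056,.075),("fin",.036,.075),("bridge",.027,.034)):
        q=Q[(Q[:,2]>lo)&(Q[:,2]<hi)]
        if len(q)>5: r=cv2.minAreaRect((q[:,:2]*1000).astype(np.float32));print(nm,len(q),np.round(r[0],1),np.round(r[1],1),round(r[2],1),q.mean(0).round(4))
    s=read_state();print(np.round(s["ee_pos"],4),np.round(s["tool_rot"],4))
E
python3 clip.py wrist side scene
```

```text
wrist 2195 zmax 0.06 12.55
fintop 422 [450.5 151.1] [19.8 11.4] 67.1 [0.4514 0.1512 0.0585]
fin 842 [450.6 151.1] [20.  11.8] 65.6 [0.4532 0.1514 0.0524]
bridge 964 [451.  150.9] [19.7 47.7] 63.7 [0.4566 0.1495 0.0306]
[0.6464 0.0873 0.2342] [-3.1413  0.      1.6468]
side 78 zmax 0.06 12.6
fintop 6 [451.1 153.7] [14.7  6.2] 82.2 [0.4507 0.1527 0.0592]
fin 22 [449.1 152.7] [18.7  7.9] 68.7 [0.4486 0.1542 0.0484]
bridge 20 [447.7 152.9] [19.4 41.2] 69.5 [0.4437 0.1549 0.031 ]
[0.6462 0.0873 0.2331] [-3.1396  0.      1.6468]
scene 176 zmax 0.0613 12.65
fintop 22 [451.4 148.1] [19.8  8.5] 46.9 [0.4509 0.148  0.0594]
fin 61 [458.  149.5] [32.1 16.8] 16.7 [0.4524 0.1475 0.0506]
bridge 53 [451.6 148.1] [19.2 50.5] 64.3 [0.46   0.1439 0.0308]
[0.6461 0.0872 0.2326] [-3.1388  0.      1.6467]
```

```bash
python3 -m creep '[[1,1.0,-2.4,0,0],[1,1.95,-4.75,0,0],[1,1.95,-4.75,0,0],[1,1.95,-4.75,0,0],[1,0.98,-2.35,0,0],[1,0,0,2,0.171],[1,0,0,4,0.171],[1,0,0,2,0.171],[1,0,0,0,0],[1,0,0,0,0]]'; python3 clip.py wrist
```

```text
time_s: 13.9
ee_pos: [0.4513, 0.151, 0.1548]
tool_rot: [3.141, -0.0, 1.137]
contact_force: [0.3, 0.1, 0.4]
gripper_width: 0.0853
grasp_force: 0.0
wrist 2336 zmax 0.0598 13.95
fintop 522 [450.6 151.4] [20.1  9.6] 65.4 [0.4509 0.1518 0.0587]
fin 662 [450.6 151.3] [20.1  9.9] 64.5 [0.4517 0.1535 0.056 ]
bridge 1589 [450.8 151.1] [20.3 47.3] 63.8 [0.4512 0.1513 0.0307]
[0.4516 0.151  0.1554] [ 3.1405e+00 -9.0000e-04  1.1364e+00]
```

```bash
python3 -m creep '[[1,0,-0.07,3,0],[1,0,0,3,0],[1,0,0,3,0],[1,0,0,2,0],[1,0,0,1,0],[0.7,0,0,0,0],[0.4,0,0,0,0],[0.2,0,0,0,0],[0.1,0,0,0,0],[0,0,0,0,0],[0,0,0,0,0],[0,0,0,0,0]]' 30; python3 -m creep '[[0,0,0,-1,0],[0,0,0,-4,0],[0,0,0,-5,0],[0,0,0,-5,0],[0,0,0,-2,0],[0,0,0,0,0]]'; python3 - <<'E'
from h import *
c=capture("wrist");save(c,"w7");s=read_state();print(s["ee_pos"],s["tool_rot"],s["gripper_width"])
P,m=allpts(c);H=hsv(c)[m];o=(H[:,0]>4)&(H[:,0]<18)&(H[:,1]>185)
Q=P[o&inbox(P,[.40,.10,.08],[.51,.21,.3])];print(len(Q),Q.min(0),Q.max(0))
h,e=np.histogram(Q[:,2],bins=np.arange(.12,.25,.004));print([(round(b,3),int(a)) for a,b in zip(h,e) if a])
E
```

```text
time_s: 15.45
ee_pos: [0.4509, 0.1514, 0.0349]
tool_rot: [3.141, -0.001, 1.134]
contact_force: [0.1, -0.1, 5.5]
gripper_width: 0.0098
grasp_force: 35.3
time_s: 16.2
ee_pos: [0.451, 0.1514, 0.2053]
tool_rot: [3.14, -0.001, 1.134]
contact_force: [0.0, -1.2, -0.5]
gripper_width: 0.009
grasp_force: 34.7
[0.45039096 0.15123118 0.2032883 ] [-3.14077275e+00  6.28284662e-04  1.13381244e+00] 0.009068768977854143
4888 [0.42619639 0.13273661 0.17150734] [0.47637547 0.17011947 0.23957409]
[(np.float64(0.168), 2), (np.float64(0.172), 55), (np.float64(0.176), 97), (np.float64(0.18), 91), (np.float64(0.184), 87), (np.float64(0.188), 82), (np.float64(0.192), 85), (np.float64(0.196), 275), (np.float64(0.2), 1578), (np.float64(0.204), 115), (np.float64(0.208), 157), (np.float64(0.212), 164), (np.float64(0.216), 162), (np.float64(0.22), 172), (np.float64(0.224), 204), (np.float64(0.228), 1526), (np.float64(0.232), 23), (np.float64(0.236), 13)]
```

View pics/w7.png

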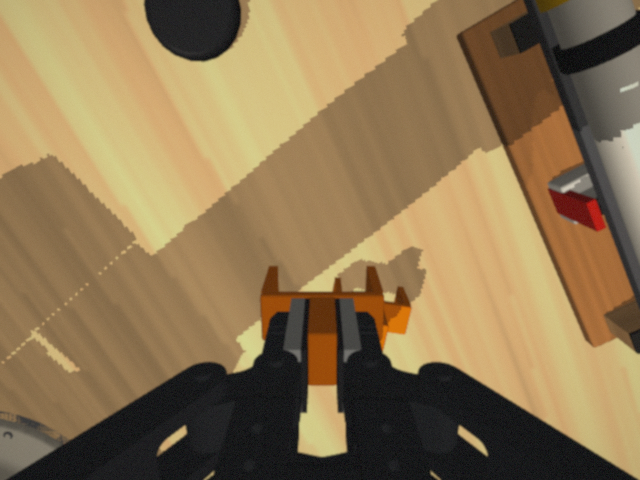

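The clip is held upright between the fingers at about (322,340), and the lens cap is untouched at (195,25).

```bash
python3 -m creep '[[0,0,0,0,-0.171],[0,0,0,0,-0.171],[0,0,0,0,-0.171],[0,-0.97,2.12,0,0],[0,-1.94,4.25,0,0],[0,-1.94,4.25,0,0],[0,-1.94,4.25,0,0],[0,-0.97,2.12,0,0],[0,-0.97,2.12,0,0],[0,0,0,0,0],[0,0,0,0,0],[0,0,0,0,0],[0,0,0,0,0]]'; cat > fit.py <<'E'
from h import *
c=capture("wrist");save(c,"w8");s=read_state();t=s["ee_pos"];print(np.round(t,4),np.round(s["tool_rot"],4),s["time_s"])
P,m=allpts(c);H=hsv(c)[m];o=(H[:,0]>4)&(H[:,0]<18)&(H[:,1]>185)
near=np.hypot(P[:,0]-t[0],P[:,1]-t[1])<.05
for nm,a,b in(("bridge",-.012,.002),("fintop",.02,.035),("legs",-.045,-.008)):
    Q=P[o&near&(P[:,2]>t[2]+a)&(P[:,2]<t[2]+b)]
    if len(Q)>10:
        r=cv2.minAreaRect((Q[:,:2]*1000).astype(np.float32));print(nm,len(Q),np.round(r[0],1),np.round(r[1],1),round(r[2],2),np.percentile(Q[:,2],[2,50,98]).round(4))
tube=inbox(P,[.58,-.25,.085],[.75,.3,.118])&(H[:,1]<60)&(H[:,2]>60)
a,d=line(P[tube]);print("tube dir",d,np.degrees(np.arctan2(d[1],d[0])))
ys=np.arange(.09,.2,.01);mx=[]
for y in ys:
    q=P[tube&(abs(P[:,1]-y)<.004)]
    mx.append((np.percentile(q[:,0],1)+np.percentile(q[:,0],99))/2 if len(q)>50 else np.nan)
mx=np.array(mx);k=~np.isnan(mx);print(np.round(mx,4))
f=np.polyfit(ys[k],mx[k],1);print("axis slope",f[0],"x at y .0786:",np.polyval(f,.0786),"ztop",np.percentile(P[tube][:,2],98))
red=P[redmask(c)[m]&inbox(P,[.58,0,.06],[.75,.2,.085])]
if len(red): print("red",len(red),red.min(0),red.max(0))
E
python3 fit.py
```

```text
time_s: 17.88
ee_pos: [0.6472, 0.0791, 0.2047]
tool_rot: [3.141, -0.0, 1.647]
contact_force: [-0.5, -0.4, -0.9]
gripper_width: 0.0092
grasp_force: 34.7
[0.6474 0.079  0.2047] [ 3.141  -0.      1.6472] 17.925
bridge 2005 [647.9  79.2] [47.3 20. ] 3.95 [0.1945 0.2004 0.2053]
fintop 1673 [649.   79.7] [35.9 21.5] 14.13 [0.2255 0.2285 0.2311]
legs 571 [647.8  82.8] [46.8 12.5] 4.36 [0.1717 0.1835 0.1962]
tube dir [-0.08009558  0.99677382 -0.00516193] 94.59412106656886
[0.6466 0.6459 0.6451 0.6442 0.6436 0.6427 0.6419 0.6412 0.6403 0.64
 0.636  0.6376]
axis slope -0.08827652729670124 x at y .0786: 0.647950422248884 ztop 0.11054520650276933
red 555 [0.62145299 0.06529686 0.0600297 ] [0.6734263  0.09255603 0.06956352]
```

View pics/w8.png

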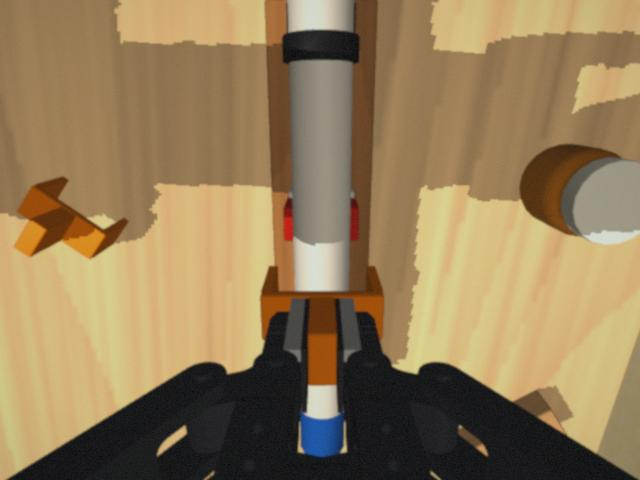

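The wrist view shows the clip aligned over the tube. The cheeks are at rows 200–240 and the tall clip is still at left. The offset is 0.3 mm across and about 0.5 mm along. Descending.

```bash
python3 -m creep '[[0,0,-0.03,2,0],[0,0,0,2,0],[0,0,0,1.3,0],[0,0,0,0,0],[0,0,0,0,0],[0,0,0,0,0]]'; python3 fit.py; python3 -m creep '[[0,0,0,0.5,0],[0,0,0,0.5,0],[0,0,0,0.5,0],[0,0,0,0.5,0],[0,0,0,0.5,0],[0,0,0,0.3,0],[0,0,0,0,0],[0,0,0,0,0]]'
```

```text
time_s: 18.68
ee_pos: [0.6479, 0.0787, 0.1525]
tool_rot: [3.14, 0.0, 1.647]
contact_force: [0.6, 0.6, -0.1]
gripper_width: 0.0093
grasp_force: 34.7
[0.6478 0.0787 0.1524] [3.1399 0.     1.6468] 18.725
bridge 1993 [648.6  78.4] [47.2 20.5] 4.04 [0.1424 0.1482 0.1531]
fintop 1686 [649.5  79.3] [36.2 21.8] 14.43 [0.173  0.1763 0.1786]
legs 575 [648.   82.5] [47.3 12.1] 4.29 [0.1187 0.1304 0.1436]
tube dir [-0.08230431  0.99656709 -0.00894631] 94.72121918983136
[0.6469 0.6458 0.6451 0.6444 0.6436 0.6427 0.642  0.6412 0.6403 0.6399
 0.6361 0.6385]
axis slope -0.08557428874495035 x at y .0786: 0.6478795899575268 ztop 0.11055962177499341
red 746 [0.62154012 0.06494484 0.06039704] [0.67362552 0.09278288 0.06982663]
time_s: 19.73
ee_pos: [0.6475, 0.0788, 0.1235]
tool_rot: [3.141, -0.0, 1.647]
contact_force: [-0.2, 1.0, 0.4]
gripper_width: 0.0098
grasp_force: 34.7
```

```bash
python3 -m creep '[[0,0,0,0.15,0],[0,0,0,0.1,0],[0,0,0,0.05,0],[0,0,0,0,0],[0,0,0,0,0]]'; python3 weigh.py;  python3 fit.py
```

```text
time_s: 20.35
ee_pos: [0.6474, 0.0787, 0.1203]
tool_rot: [3.141, -0.0, 1.647]
contact_force: [-0.1, -0.6, -1.1]
gripper_width: 0.0097
grasp_force: 34.7
[-8.2000e-02 -3.0000e-03 -3.7000e-01 -1.3000e-02 -2.0000e-03  4.0000e-03
  9.0000e-03  3.4736e+01] [0.57  0.492 0.287 0.044 0.03  0.03  0.    0.   ] [0.64739982 0.07869177 0.12027631] 20.85
[0.6474 0.0787 0.1203] [-3.1416 -0.      1.6468] 20.9
bridge 1978 [648.   78.6] [47.6 20.1] 4.76 [0.1101 0.116  0.1208]
fintop 1670 [648.9  78.7] [36.2 21.2] 11.71 [0.1409 0.1441 0.146 ]
legs 644 [647.7  82.4] [47.5 12.2] 4.1 [0.086  0.0982 0.1117]
tube dir [-0.08114084  0.99660963 -0.01361624] 94.65457680753339
[0.6467 0.6458 0.6451 0.6442 0.6435 0.6427 0.6419 0.6411 0.6403 0.6399
    nan    nan]
axis slope -0.07763747527030136 x at y .0786: 0.6474945648387274 ztop 0.11041462597770477
red 533 [0.6213581  0.06510657 0.06013193] [0.6727838  0.09283303 0.06977001]
```

```bash
python3 -m creep '[[0,0,-0.03,0.05,0],[0,0,0,0.03,0],[0,0,0,0,0],[0,0,0,0,0]]'; python3 weigh.py
```

```text
time_s: 21.4
ee_pos: [0.6471, 0.0787, 0.1195]
tool_rot: [3.142, 0.0, 1.647]
contact_force: [0.1, 0.4, -0.6]
gripper_width: 0.0094
grasp_force: 34.7
[-4.3000e-02  2.5900e-01 -4.6500e-01  3.0000e-03  6.0000e-03 -1.5000e-02
  9.0000e-03  3.4736e+01] [0.37  0.577 0.632 0.015 0.029 0.023 0.    0.   ] [0.64710088 0.07868179 0.11949182] 21.9
```

```bash
python3 -m creep '[[0,0,0,0.04,0],[0,0,0,0,0],[0,0,0,0,0]]'; python3 weigh.py; python3 -m creep '[[0,0,0,0.03,0],[0,0,0,0,0],[0,0,0,0,0]]'; python3 weigh.py
```

```text
time_s: 22.28
ee_pos: [0.6471, 0.0787, 0.1191]
tool_rot: [-3.142, 0.0, 1.647]
contact_force: [-0.5, 0.5, 0.9]
gripper_width: 0.0096
grasp_force: 34.7
[ 2.4500e-01  1.7900e-01 -3.3600e-01 -3.0000e-03 -8.0000e-03  3.0000e-03
  9.0000e-03  3.4736e+01] [0.341 0.479 0.417 0.028 0.026 0.024 0.    0.   ] [0.64711619 0.07871002 0.11909392] 22.775
time_s: 23.15
ee_pos: [0.6472, 0.0787, 0.1189]
tool_rot: [3.141, 0.0, 1.647]
contact_force: [-0.6, 0.1, 0.2]
gripper_width: 0.0091
grasp_force: 34.8
[-5.9000e-02 -2.9200e-01  7.4000e-02 -1.0000e-02  1.0000e-03  1.1000e-02
  9.0000e-03  3.4849e+01] [0.289 0.363 0.622 0.034 0.02  0.03  0.    0.004] [0.64716912 0.07869762 0.11885044] 23.65
```

Contact has begun. Releasing slowly.

```bash
python3 -m creep '[[0.1,0,0,0,0],[0.12,0,0,0,0],[0.14,0,0,0,0],[0.16,0,0,0,0],[0.2,0,0,0,0],[0.25,0,0,0,0],[0.35,0,0,0,0],[0.45,0,0,0,0]]' 20; python3 fit.py; python3 -m creep '[[0.45,0,0,-0.5,0],[0.45,0,0,-1,0],[0.45,0,0,-2,0],[0.45,0,0,-3,0],[0.45,0,0,-4,0],[0.45,-3,0,-4,0],[0.45,0,0,0,0],[0.45,0,0,0,0],[0.45,0,0,0,0],[0.45,0,0,0,0]]'; python3 - <<'E'
from h import *
c=capture("wrist");save(c,"w9");P,m=allpts(c);H=hsv(c)[m]
o=(H[:,0]>4)&(H[:,0]<18)&(H[:,1]>185)
for nm,a,b in(("bridge",.105,.122),("fintop",.138,.15)):
    Q=P[o&inbox(P,[.6,.04,a],[.7,.12,b])]
    r=cv2.minAreaRect((Q[:,:2]*1000).astype(np.float32));print(nm,len(Q),np.round(r[0],1),np.round(r[1],1),round(r[2],2),np.percentile(Q[:,2],[2,50,98]).round(4))
tube=inbox(P,[.58,-.25,.085],[.75,.3,.118])&(H[:,1]<60)&(H[:,2]>60)
print("tube",*line(P[tube]))
for y in(-.06,-.03,0,.03,.11,.14,.17):
    q=P[tube&(abs(P[:,1]-y)<.004)]
    if len(q)>30: print(y,np.percentile(q[:,2],97).round(4))
print(read_state()["time_s"])
E
```

```text
time_s: 24.65
ee_pos: [0.6471, 0.0787, 0.1188]
tool_rot: [3.142, 0.0, 1.647]
contact_force: [0.8, 0.2, -0.6]
gripper_width: 0.0385
grasp_force: 0.0
[0.6471 0.0787 0.1188] [ 3.1416 -0.      1.6468] 24.7
bridge 4007 [647.8  78.1] [47.3 20.9] 4.69 [0.1106 0.1147 0.1189]
fintop 1576 [647.6  78.6] [ 9.8 20.1] 5.27 [0.1395 0.1427 0.1438]
legs 643 [647.6  82.6] [47.7 12. ] 4.69 [0.0845 0.0966 0.1103]
tube dir [-0.07951682  0.99683237  0.00151803] 94.56079839748129
[0.6468 0.6458 0.645  0.6443 0.6434 0.6427 0.642  0.6411 0.6403 0.6399
    nan    nan]
axis slope -0.07803150093461622 x at y .0786: 0.6475302713465376 ztop 0.11037549221489508
red 492 [0.62121846 0.06632643 0.06043703] [0.67290487 0.09281762 0.08449984]
time_s: 25.95
ee_pos: [0.649, 0.0493, 0.2624]
tool_rot: [-3.139, -0.0, 1.647]
contact_force: [0.6, 1.1, -0.5]
gripper_width: 0.0386
grasp_force: 0.0
bridge 1474 [647.8  78.2] [47.8 19.7] 4.46 [0.1127 0.1147 0.1161]
fintop 475 [647.5  78.6] [ 9.5 19. ] 4.78 [0.1402 0.1426 0.1442]
tube [0.64719636 0.08261057 0.10634162] [-7.82276789e-02  9.96935466e-01  3.27063263e-04]
-0.03 0.1106
0 0.1116
0.03 0.1105
0.11 0.1105
0.14 0.1101
0.17 0.1103
26.0
```

View pics/w9.png

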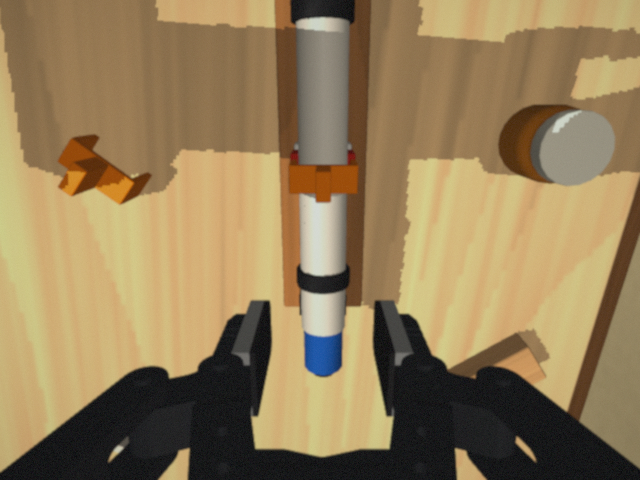

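The view shows the clip astride the tube at (323,180), directly above the cheeks. The scope is level (slope 0.0003), the clip is within about 0.5 mm of the edge's middle, and the gripper is clear.

```bash
python3 -m creep '[[0.45,0,0,0,0],[0.45,0,0,0,0],[0.45,0,0,0,0],[0.45,0,0,0,0]]'; python3 -c "
from bench import *
print(sign_off())"
```

```text
time_s: 26.5
ee_pos: [0.6494, 0.0488, 0.2638]
tool_rot: [3.142, 0.0, 1.647]
contact_force: [-0.6, -0.3, 0.4]
gripper_width: 0.0382
grasp_force: 0.0
the job is handed in; nothing more can be done
None
```

The job is handed in at about 26.5 s of the 61 s: the scope balances level on the edge (measured slope 0.0003), the orange clip sits astride its tube about 0.5 mm from the edge's middle, and the gripper is clear; I carried the scope 2 to 8 mm above the edge rather than sliding it in contact, and sign-off returned no verdict.

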